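# Hold a cover plate square in the fixture with a spacer

## Task

Push the ribbed cover plate in the fixture back until it sits flush against both the long back fence and the side stop. Then take the spacer block, slide it upright all the way down, centred on the block, into the gap between the plate's front edge and whichever front block leaves a wide enough gap, and push it against the plate so that the plate is held firmly against the back fence. Finish like that, still gripping the spacer and pressing with it; leave everything else on the desk where it is.

Things in the scene. Friction and masses are not known exactly. Their poses are not given: they have to be found in the camera images.
- fixture: flat dark steel bed 185 (x) x 260 (y) x 12 mm, fixed on the desk. Origin on the desk, near the bed's middle; its +x axis points across the bed towards the back fence, +y towards the side stop, z up. Bed's top is 12 mm above the origin; the bed spans x -97.5 to 87.5 and y -140 to 120 mm. All parts below keep their place in this frame, except that the two front blocks may be swapped. With the plate flush on both stops its origin is at x 20, y 0 mm
- back_fence: steel bar fixed on the bed, 20 (x) x 220 (y) x 30 mm tall; same origin and axes as the fixture. The face that the plate meets is at x = +60 mm and faces -x
- side_stop: short steel bar fixed on the bed, 60 (x) x 20 (y) x 30 mm tall; same origin and axes as the fixture. The face that the plate meets is at y = +90 mm and faces -y; it spans x -2 to 58 mm
- thin_block: the less deep of two fixed steel front blocks, 33 (x) x 50 (y) x 24 mm tall. Origin: bed level, middle of its front edge (the edge away from the back fence); axes as the fixture's, so its inner face is at x = +33 mm. It sits at fixture x -85 and y either +65 or -65 mm. With the plate flush on the back fence the gap from its inner face to the plate is 32 mm: the 26 mm spacer fits
- thick_block: the deeper front block, 47 (x) x 50 (y) x 24 mm tall, at fixture x -85 and the other of y +65 / -65 mm; origin and axes as for the thin block, inner face at x = +47 mm. Its gap to the flush plate is only 18 mm: the spacer does not fit. 80 mm of free bed lies between the two front blocks
- cover_plate: loose flat aluminium cover plate with fine ribs on top and a dark hole near each corner, 80 (x) x 180 (y) x 22 mm, 0.2 to 0.45 kg, lying on the bed. Origin at the centre of its underside, axes nearly those of the fixture. It starts 9 to 13 mm short of the back fence, 12 to 35 mm short of the side stop and turned by up to 2 degrees; it slides when pushed on its edges
- spacer: loose upright aluminium block 26 (x, the thickness that goes across the gap) x 40 (y) x 80 mm tall (z), 0.08 to 0.17 kg, narrowed by 2.5 mm all round over the lowest 4 mm; three thin dark lines cross its two broad faces near the top. Origin at the centre of its underside. It starts standing on the desk left or right of the fixture, turned by up to 35 degrees; grip it across the 26 mm near its top
- spool: spool of solder wire, 58 mm across, 52 mm tall; not part of the job; it and the spacer can stand on either side of the fixture
- glue: white glue bottle, 32 mm across, 85 mm tall; not part of the job
- stopper: black rubber suction nozzle, 42 mm across, 58 mm tall; not part of the job
- driver: amber screwdriver lying flat, 22x144x21; not part of the job
Things that resemble listed ones, but are neither listed nor needed, are in the scene too. What is shaped like the spacer but brown is not meant.

How it is judged:
On the way, in this order (a step that is already met when the one before it is completed fails the run):
1. the plate is flush on back fence and side stop (within 2.5 mm, square within 0.025 rad), the spacer not yet in (x of cover_plate in the frame of fixture between 0.0175 and 0.0225 m and y of cover_plate in the frame of fixture between -0.0025 and 0.0025 m and angle between the x axis of cover_plate and the x axis of fixture, either way round below 0.025 rad and z of cover_plate in the frame of fixture below 0.0145 m), for 0.2 s.
2. the spacer stands down in the gap at the thin block (y of spacer in the frame of thin_block between -0.015 and 0.015 m and z of spacer in the frame of thin_block below 0.008 m and x of spacer in the frame of thin_block between 0.042 and 0.056 m and angle between spacer's own z axis and vertical below 0.12 rad), for 0.2 s.
At the end, for the whole second after the job is handed in: Plate on the bed, within 2.5 mm of flush on fence and stop, square to 0.025 rad; spacer upright (0.12 rad) at the thin block, foot under 8 mm above the bed, within 15 mm of its middle; the gripper holds the spacer, which presses the plate (over 2.5 N) on the fence (over 2 N). At rest (all of step 1 and all of step 2 and contact force between spacer and cover_plate above 2.5 N and contact force between cover_plate and back_fence above 2 N and contact force between the fingers and spacer above 2 N and contact force between the fingers and cover_plate below 0.5 N and linear speed of each of cover_plate, spacer below 0.02 m/s); the arm keeps its last pose, push and grip.
It fails at once if a bystander is moved by more than 20 mm (distance of any of spool, glue, stopper, driver from where it was at the start of the episode above 0.02 m).
It fails at once if the plate is lifted out of the fixture (z of cover_plate in the frame of fixture above 0.04 m).
It also fails if it takes over 72 s, if anything falls off the work surface, if the arm or the gripper's body presses on something with over 40 N, if the wrist force passes 120 N, or if a joint passes its speed limit or range.

## Robot

A 7-joint arm with a two-finger parallel gripper is mounted at the origin on a cart in front of the work surface, level with it; the furniture and walls round the work are solid. World frame = base frame: x ahead of the robot, y to its left, z up, the work surface at z = 0. Lengths are in m, angles in rad, forces in N, time in s.
With the tool pointing down it reaches from about 0.425 to 0.875 m from the base axis. Payload 4.7 kg.
Tool frame: the origin (TCP) lies at the very end of the fingers, on their centre line; the grasp point (between the pads) lies 19 mm behind it; z points along the fingers, y is the line along which they close (so a half turn about z gives the same grasp; the last joint's range is limited). The gripper opens to 87 mm and grips with 3 to 60 N. Pads are 19 mm wide; open, the fingers measure 117 mm over their backs; the gripper's body (75 mm by 190 mm) begins 51 mm behind the grasp point.
Start: joints at [-1.09, 0.321, -0.07, 1.45, 0.023, 1.371, -0.057], TCP at [0.293, 0.58, 0.223] pointing down, gripper open.
Joint ranges: [-2.86, 2.86], [-0.3, 2.09], [-1.38, 1.24], [0.06, 2.45], [-1.56, 4.7], [0.09, 2.05], [-2.69, 2.69]. Speed limits (rad/s): [2.57, 2.57, 3.14, 3.14, 3.14, 3.14, 3.14].

## Interface

Orientations are given as a rotation vector (axis times angle).
In Python, from bench import ctrl, vision gives the robot as it stands.
- The arm moves only by the tool jog_arm, never from a script. Its argument "increments" is a list of rows, each an object of numbers: "tx", "ty", "tz": the shift along the tool's x, y, z in mm; "wx", "wy", "wz": the turn, a rotation vector about the tool's x, y, z in rad; "gripper": the opening, from 0 (shut) to 1 (fully open). In form: [{"tx": .., "ty": .., "tz": .., "wx": .., "wy": .., "wz": .., "gripper": ..}, ...]. A call has exactly 5 rows; each row is the pose to reach, as a shift and turn from the pose commanded when the call began, along the tool's axes at that moment; what a row does not reach only later rows make up. A row lasts 1/12 s, in which the tool goes at most 41.7 mm and 7.16 degrees, less where a joint would pass 70% of its speed; a pose out of reach is approached as far as the arm can. A call with a gripper value outside its range is refused whole. The fingers move at their own pace and stop on an object; "grip_force" is the grip in N (left out, the last holds). Time passes only in rows, so rows that repeat a pose let the fingers close, or fill a call up. It gives the time, the measured TCP pose, the force, the opening and the grip force at its end, in the units of the state.
- ctrl.get_state(): the state, without advancing time (a new reading comes with each control period).
- vision.get_image(name): name is "scene" or "top" or "wrist"; returns a dict with "color" (400x640x3 uint8, blue, green, red), "fx", "fy", "cx", "cy" (pixels), "extrinsics" (4x4, takes a point from world to camera coordinates). Camera axes: x right, y down, z forward; pixel columns grow to the right and rows downward; lengths in m; the calibration is good to about 2 mm. A picture is of the moment at which its call begins. There is no depth.
- ctrl.close_job(): hands the job in; it is judged then, once.
Trained networks look in the newest picture that a camera, given by its name, has taken for a name from the list of things; names that differ only in an ending like _2 or _b are one class to them, and where a whole thing is asked for, a point or a joint stands for the part that bears it (a point fixed in the world has none). Each returns a list of dicts, best first, with "conf" (0 to 1); they miss things now and then, are a little off and sometimes report something else, mostly with a low value. They report only what shows in the picture. A call takes as long as a camera call. They do not tell look-alikes from the thing itself.
- vision.spot_in(camera, thing): "bbox" ([left, top, right, bottom] in pixels, round what is visible of it).
The state is a dict: "time": time; "joint_positions": joint angles; "qd": joint speeds; "joint_torque": joint torques, N m; "position": TCP position; "tool_rot": TCP orientation; "ft_force": force on the tool from outside, world axes, zero at the start; "torque": the same for the moment, N m; "grip_width": opening from 0.0 (shut) to 1.0 (fully open); "grip_force": force on a finger pad.
Only numpy, scipy, OpenCV 4.12 (cv2) and the standard library are available. Lean on these libraries where they do the work, as an engineer would, in place of code of your own. Each camera call takes 0.05 s, during which the arm holds its last target. There are 200 camera calls.

## Working session

There is one attempt and no reset: what is moved stays moved. The work goes in short steps, Python scripts to look and compute and a tool call to move; the robot and the scene stay as the last step left them, time stands still between calls to the robot, and variables do not carry over. Pictures are saved under pics/ and viewed, at most 10 in all, crops included, and the job is handed in when it is done.

Besides the shell and the picture viewer there is one more tool, called as name(argument=value, ...) on one line, values as JSON. jog_arm: Moves the arm, as the interface text tells. Its arguments: {"type":"object","properties":{"increments":{"type":"array"},"grip_force":{"type":"number"}},"required":["increments"]}

```bash
mkdir -p pics; ls; cat > h.py <<'E'
import numpy as np, cv2
from scipy.spatial.transform import Rotation as R
from bench import ctrl, vision
def ray(im,u,v,z):
    T=np.array(im["extrinsics"]);Rm=T[:3,:3];c=-Rm.T@T[:3,3]
    d=Rm.T@np.array([(u-im["cx"])/im["fx"],(v-im["cy"])/im["fy"],1.])
    return c+d*(z-c[2])/d[2]
def proj(im,p):
    T=np.array(im["extrinsics"]);q=T[:3,:3]@np.array(p)+T[:3,3]
    return np.array([im["fx"]*q[0]/q[2]+im["cx"],im["fy"]*q[1]/q[2]+im["cy"]])
E
python3 - <<'E'
from h import *
s=ctrl.get_state();print(s)
for n in("top","scene"):
    im=vision.get_image(n);cv2.imwrite(f"pics/{n}0.png",im["color"])
    T=np.array(im["extrinsics"]);print(n,-T[:3,:3].T@T[:3,3],im["fx"],T[:3,:3].round(3).tolist())
    for t in("fixture","back_fence","side_stop","thin_block","thick_block","cover_plate","spacer"):
        print(t,[(np.round(b["bbox"]).tolist(),round(b["conf"],2)) for b in vision.spot_in(n,t)[:3]])
E
```

```text
pics
{'time': 0.0, 'joint_positions': array([-1.08987885,  0.32182986, -0.07010252,  1.45167615,  0.02259973,
        1.37081839, -0.05686125]), 'qd': array([-0.00094104,  0.00042766,  0.00033945,  0.00066958, -0.00089474,
        0.00121294, -0.00072241]), 'joint_torque': array([-1.42706158e-03, -4.91296828e+01, -4.04959833e-01, -3.12529635e+01,
       -6.41540461e-02,  4.37186623e-02,  2.04994844e-04]), 'position': array([0.29231174, 0.57993217, 0.22145664]), 'tool_rot': array([-7.26420407e-01, -3.05608572e+00,  3.00165521e-03]), 'ft_force': array([-0.01729493,  0.02589637, -0.17149854]), 'torque': array([-0.01459453, -0.0843858 ,  0.0021841 ]), 'grip_force': 0.0, 'grip_width': 1.0019435799659897}
top [0.48281895 0.03484463 1.70435612] 448.04529171960155 [[-0.008, -1.0, -0.007], [-0.998, 0.008, -0.064], [0.064, 0.007, -0.998]]
fixture [([306.0, 168.0, 383.0, 228.0], 0.9), ([315.0, 205.0, 330.0, 219.0], 0.63)]
back_fence [([321.0, 171.0, 378.0, 185.0], 0.53)]
side_stop []
thin_block [([351.0, 212.0, 364.0, 225.0], 0.5)]
thick_block [([311.0, 203.0, 327.0, 220.0], 0.71)]
cover_plate [([327.0, 184.0, 375.0, 214.0], 0.69)]
spacer [([224.0, 225.0, 239.0, 240.0], 0.43)]
scene [-0.28246257 -0.4956683   0.57438083] 403.97679366902935 [[0.518, -0.855, -0.001], [-0.387, -0.233, -0.892], [0.763, 0.463, -0.452]]
fixture [([277.0, 187.0, 387.0, 252.0], 0.72), ([314.0, 187.0, 381.0, 217.0], 0.37), ([259.0, 164.0, 272.0, 186.0], 0.22)]
back_fence [([314.0, 189.0, 381.0, 216.0], 0.68)]
side_stop [([302.0, 190.0, 315.0, 208.0], 0.6)]
thin_block [([323.0, 222.0, 345.0, 240.0], 0.68)]
thick_block [([286.0, 206.0, 309.0, 224.0], 0.62)]
cover_plate [([305.0, 199.0, 375.0, 235.0], 0.68)]
spacer [([184.0, 178.0, 200.0, 205.0], 0.91), ([224.0, 174.0, 234.0, 204.0], 0.84)]
```

View pics/top0.png

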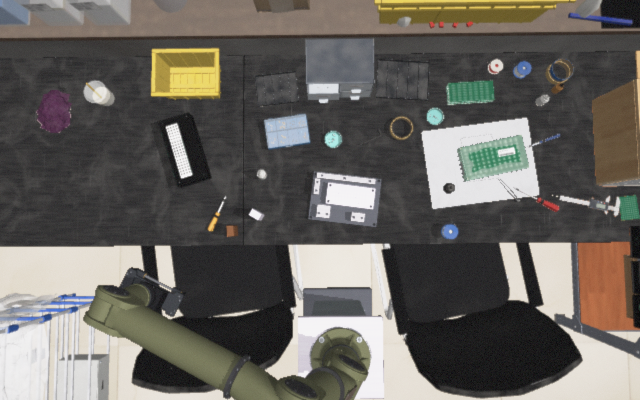

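View pics/scene0.png

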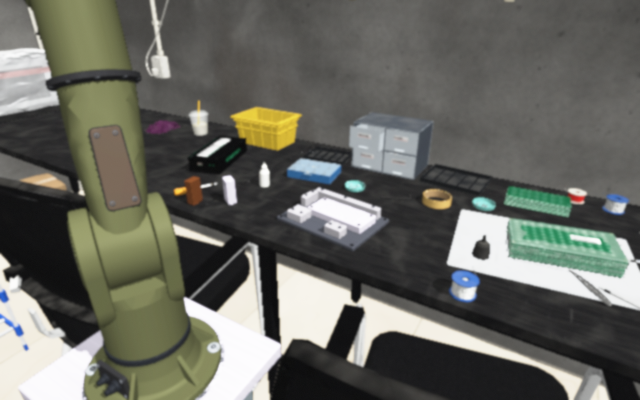

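Candidates for the spacer: white upright block at top (256,214) / scene (229,190), and the brown look-alike at top (231,231) / scene (194,191), plus the glue at top (262,174). By the description it is the white/aluminium one. The fixture is at top (345,198); the thin block looks to be the right-hand one at (357,217). Next, a close crop to check.

```bash
python3 - <<'E'
from h import *
im=vision.get_image("top")
c=im["color"][155:250,205:395];cv2.imwrite("pics/crop0.png",cv2.resize(c,None,fx=4,fy=4,interpolation=cv2.INTER_CUBIC))
print(R.from_rotvec(ctrl.get_state()["tool_rot"]).as_matrix().round(3))
print("spacer",ray(im,256,214,.08).round(3)); print("fixture",ray(im,345,198,.012).round(3))
E
```

```text
[[-0.893  0.45   0.   ]
 [ 0.45   0.893  0.   ]
 [-0.     0.    -1.   ]]
spacer [0.533 0.302 0.08 ]
fixture [ 0.592 -0.024  0.012]
```

View pics/crop0.png

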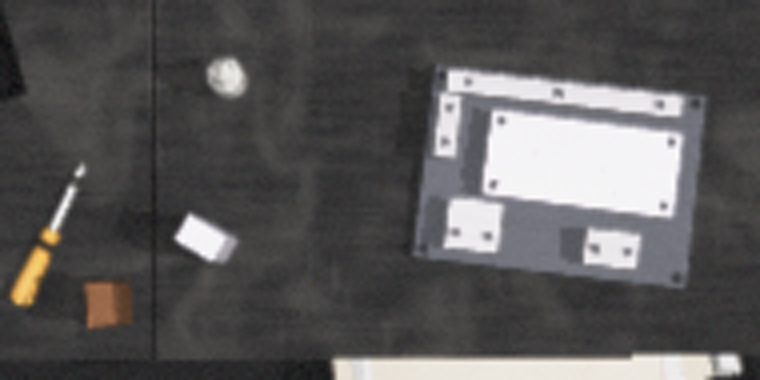

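```bash
cat >> h.py <<'E'
def pose():
    s=ctrl.get_state();return np.array(s["position"]),R.from_rotvec(s["tool_rot"]),s
def delta(p,yaw):
    """tool-frame move to world p with tool y at azimuth yaw (rad), tool down"""
    q,r,s=pose();y=np.array([np.cos(yaw),np.sin(yaw),0]);z=np.array([0,0,-1.])
    Rt=R.from_matrix(np.c_[np.cross(y,z),y,z])
    print("t",round(s["time"],2),"pos",q.round(4),"mm",(r.inv().apply(np.array(p)-q)*1000).round(1),"w",(r.inv()*Rt).as_rotvec().round(4))
E
python3 - <<'E'
from h import *
im=vision.get_image("wrist");T=np.array(im["extrinsics"]);c=-T[:3,:3].T@T[:3,3]
q,r,s=pose();print("cam in tool",r.inv().apply(c-q),(T[:3,:3]@r.as_matrix()).round(3),im["fx"])
delta([0.55,0.0,0.30],np.radians(83.4))
E
```

```text
cam in tool [ 0.07010798 -0.00074488 -0.16148619] [[ 0.001  1.    -0.   ]
 [-0.967  0.001 -0.256]
 [-0.256  0.001  0.967]] 343.0457252519445
t 0.9 pos [0.2925 0.5805 0.2226] mm [-491.1 -402.5  -77.4] w [ 0.000e+00  1.000e-04 -3.515e-01]
```

jog_arm(increments=[{"tx": -30, "ty": -24, "tz": -8}, {"tx": -60, "ty": -48, "tz": -16}, {"tx": -90, "ty": -73, "tz": -24}, {"tx": -117, "ty": -96, "tz": -32}, {"tx": -145, "ty": -119, "tz": -40}])

```text
validation failed for argument at $.in...
```

jog_arm(increments=[{"tx": -30, "ty": -24, "tz": -8}, {"tx": -60, "ty": -48, "tz": -16}, {"tx": -90, "ty": -73, "tz": -24}, {"tx": -117, "ty": -96, "tz": -32}, {"tx": -145, "ty": -119, "tz": -37}])

```text
validation failed for argument at $.in...
```

jog_arm(increments=[{"tx": -30, "ty": -24}, {"tx": -60, "ty": -48}, {"tx": -90, "ty": -73}, {"tx": -117, "ty": -96}, {"tx": -145, "ty": -119}])

```text
validation failed for argument at $.in...
```

jog_arm(increments=[{"tx": -20, "ty": -15, "wz": -0.09}, {"tx": -40, "ty": -30, "wz": -0.18}, {"tx": -56, "ty": -45, "wz": -0.27}, {"tx": -56, "ty": -45, "wz": -0.35}, {"tx": -56, "ty": -45, "wz": -0.35, "gripper": 0}])

```text
validation failed for argument at $.in...
```

```bash
python3 - <<'E'
from h import *
im=vision.get_image("wrist");cv2.imwrite("pics/w1.png",im["color"]);delta([0.55,0.0,0.30],np.radians(83.4))
for t in("fixture","back_fence","side_stop","thin_block","thick_block","cover_plate","spacer"):
    print(t,[(np.round(b["bbox"]).tolist(),round(b["conf"],2)) for b in vision.spot_in("wrist",t)[:3]])
E
```

```text
t 0.95 pos [0.2925 0.5805 0.2226] mm [-491.1 -402.5  -77.4] w [ 1.000e-04  0.000e+00 -3.516e-01]
fixture []
back_fence []
side_stop []
thin_block []
thick_block []
cover_plate []
spacer []
```

View pics/w1.png

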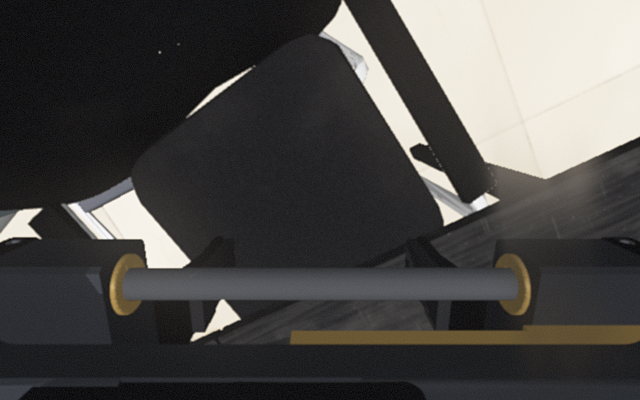

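```bash
python3 - <<'E'
from h import *
delta([0.53,0.25,0.30],np.radians(63.3))
E
```

```text
t 1.3 pos [0.2926 0.5805 0.2226] mm [-360.8 -188.3  -77.4] w [ 0.0001  0.0001 -0.0007]
```

jog_arm(increments=[{"tx": -36, "ty": -18, "tz": -8, "wx": 0, "wy": 0, "wz": 0, "gripper": 1}, {"tx": -72, "ty": -37, "tz": -16, "wx": 0, "wy": 0, "wz": 0, "gripper": 1}, {"tx": -108, "ty": -56, "tz": -24, "wx": 0, "wy": 0, "wz": 0, "gripper": 1}, {"tx": -144, "ty": -75, "tz": -32, "wx": 0, "wy": 0, "wz": 0, "gripper": 1}, {"tx": -180, "ty": -94, "tz": -40, "wx": 0, "wy": 0, "wz": 0, "gripper": 1}])

```text
time: 1.72
position: [0.4118, 0.4138, 0.2632]
tool_rot: [0.726, 3.056, 0.001]
ft_force: [0.8, 0.5, 0.2]
grip_width: 1.004
grip_force: 0.0
```

jog_arm(increments=[{"tx": -36, "ty": -18, "tz": -8, "wx": 0, "wy": 0, "wz": 0.12, "gripper": 0}, {"tx": -72, "ty": -37, "tz": -16, "wx": 0, "wy": 0, "wz": 0.24, "gripper": 0}, {"tx": -108, "ty": -56, "tz": -24, "wx": 0, "wy": 0, "wz": 0.36, "gripper": 0}, {"tx": -144, "ty": -75, "tz": -32, "wx": 0, "wy": 0, "wz": 0.48, "gripper": 0}, {"tx": -180, "ty": -94, "tz": -37, "wx": 0, "wy": 0, "wz": 0.6, "gripper": 0}])

```text
time: 2.13
position: [0.5305, 0.2489, 0.3009]
tool_rot: [1.605, 2.7, 0.003]
ft_force: [1.2, 1.0, 0.8]
grip_width: 0.706
grip_force: 0.0
```

jog_arm(increments=[{"tx": 0, "ty": 0, "tz": 0, "wx": 0, "wy": 0, "wz": 0.12, "gripper": 0}, {"tx": 0, "ty": 0, "tz": 0, "wx": 0, "wy": 0, "wz": 0.24, "gripper": 0}, {"tx": 0, "ty": 0, "tz": 0, "wx": 0, "wy": 0, "wz": 0.36, "gripper": 0}, {"tx": 0, "ty": 0, "tz": 0, "wx": 0, "wy": 0, "wz": 0.48, "gripper": 0}, {"tx": 0, "ty": 0, "tz": 0, "wx": 0, "wy": 0, "wz": 0.62, "gripper": 0}])

```text
time: 2.55
position: [0.5295, 0.2505, 0.2996]
tool_rot: [-2.337, -2.099, -0.0]
ft_force: [0.1, 0.1, 0.0]
grip_width: 0.33
grip_force: 0.0
```

```bash
python3 - <<'E'
from h import *
im=vision.get_image("wrist");cv2.imwrite("pics/w2.png",im["color"]);np.savez("pics/w2.npz",**im);delta([0.58,-0.04,0.35],np.radians(-6.6))
print([(np.round(b["bbox"]).tolist(),round(b["conf"],2)) for b in vision.spot_in("wrist","spacer")[:3]])
print(pose()[2]["joint_positions"].round(2))
E
```

```text
t 2.6 pos [0.5295 0.2505 0.2997] mm [-282.9   82.9  -50.4] w [ 0.0003 -0.0002  0.0023]
[([231.0, 28.0, 283.0, 70.0], 0.77), ([300.0, 108.0, 336.0, 148.0], 0.7)]
[-0.72  0.16  0.27  1.51 -0.04  1.49 -0.55]
```

View pics/w2.png

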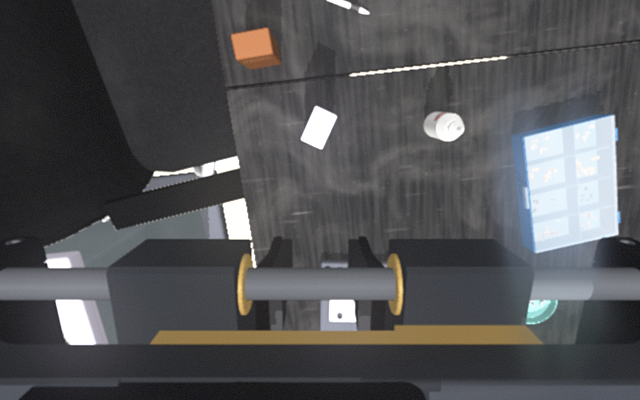

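The wrist view shows the white spacer's top at (319,127), the brown look-alike at (256,47) and the glue at (443,126). Now on to the fixture.

```bash
cat >> h.py <<'E'
def quad(im,u,v,z,thr=170,w=45):
    g=im["color"].min(2);u0,v0=max(u-w,0),max(v-w,0)
    m=(g[v0:v+w,u0:u+w]>thr).astype(np.uint8)
    n,l=cv2.connectedComponents(m);k=l[v-v0,u-u0]
    ys,xs=np.nonzero(l==k);pts=np.array([ray(im,a+u0,b+v0,z)[:2] for a,b in zip(xs,ys)],np.float32)
    return cv2.minAreaRect(pts*1000)
E
python3 - <<'E'
from h import *
im={k:v for k,v in np.load("pics/w2.npz").items()}
for t in(130,170,210):
    r=quad(im,319,127,.08,t);print(r,cv2.boxPoints(r).round(1).tolist())
E
```

```text
((533.171142578125, 305.6527404785156), (41.545066833496094, 27.704029083251953), 58.89003372192383) [[510.6000061035156, 295.0], [534.2999877929688, 280.70001220703125], [555.7999877929688, 316.29998779296875], [532.0, 330.6000061035156]]
((533.151611328125, 305.6880187988281), (40.65644836425781, 26.981603622436523), 58.901554107666016) [[511.1000061035156, 295.20001220703125], [534.2000122070312, 281.29998779296875], [555.2000122070312, 316.1000061035156], [532.0999755859375, 330.1000061035156]]
((533.1378173828125, 305.8315734863281), (40.1080322265625, 26.263952255249023), 59.18494415283203) [[511.6000061035156, 295.29998779296875], [534.0999755859375, 281.8999938964844], [554.7000122070312, 316.29998779296875], [532.0999755859375, 329.79998779296875]]
```

jog_arm(increments=[{"tx": -28, "ty": 8, "tz": -5, "wx": 0, "wy": 0, "wz": 0, "gripper": 0}, {"tx": -56, "ty": 16, "tz": -10, "wx": 0, "wy": 0, "wz": 0, "gripper": 0}, {"tx": -84, "ty": 25, "tz": -15, "wx": 0, "wy": 0, "wz": 0, "gripper": 0}, {"tx": -112, "ty": 33, "tz": -20, "wx": 0, "wy": 0, "wz": 0, "gripper": 0}, {"tx": -140, "ty": 41, "tz": -25, "wx": 0, "wy": 0, "wz": 0, "gripper": 0}])

```text
time: 3.07
position: [0.5561, 0.1059, 0.325]
tool_rot: [2.326, 2.112, 0.001]
ft_force: [0.5, -0.1, -0.1]
grip_width: 0.007
grip_force: 0.0
```

jog_arm(increments=[{"tx": -28, "ty": 8, "tz": -5, "wx": 0, "wy": 0, "wz": 0, "gripper": 0}, {"tx": -56, "ty": 16, "tz": -10, "wx": 0, "wy": 0, "wz": 0, "gripper": 0}, {"tx": -84, "ty": 25, "tz": -15, "wx": 0, "wy": 0, "wz": 0, "gripper": 0}, {"tx": -112, "ty": 33, "tz": -20, "wx": 0, "wy": 0, "wz": 0, "gripper": 0}, {"tx": -142, "ty": 41, "tz": -25, "wx": 0, "wy": 0, "wz": 0, "gripper": 0}])

```text
time: 3.48
position: [0.5827, -0.0391, 0.35]
tool_rot: [-2.325, -2.112, -0.001]
ft_force: [0.7, 1.2, 0.3]
grip_width: 0.006
grip_force: 0.0
```

jog_arm(increments=[{"tx": 0, "ty": 0, "tz": 0, "wx": 0, "wy": 0, "wz": 0, "gripper": 0}, {"tx": 0, "ty": 0, "tz": 0, "wx": 0, "wy": 0, "wz": 0, "gripper": 0}, {"tx": 0, "ty": 0, "tz": 0, "wx": 0, "wy": 0, "wz": 0, "gripper": 0}, {"tx": 0, "ty": 0, "tz": 0, "wx": 0, "wy": 0, "wz": 0, "gripper": 0}, {"tx": 0, "ty": 0, "tz": 0, "wx": 0, "wy": 0, "wz": 0, "gripper": 0}])

```text
time: 3.9
position: [0.5825, -0.0364, 0.3493]
tool_rot: [-2.326, -2.11, -0.0]
ft_force: [0.4, -0.4, -0.1]
grip_width: 0.005
grip_force: 0.0
```

```bash
python3 - <<'E'
from h import *
im=vision.get_image("wrist");cv2.imwrite("pics/w3.png",im["color"]);np.savez("pics/w3.npz",**im);print(pose()[:1])
E
```

```text
(array([ 0.58249477, -0.03662806,  0.34930617]),)
```

View pics/w3.png

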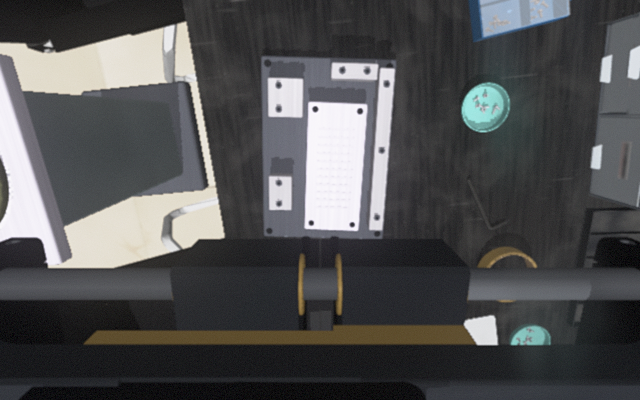

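The fixture is whole in view: thick block at (285,98), thin block at (280,192), plate at (335,166), fence at (384,150), side stop at (355,71). Fitting them now.

```bash
python3 - <<'E'
from h import *
im={k:v for k,v in np.load("pics/w3.npz").items()}
for n,u,v,z,w in(("thick",292,98,.036,45),("thin",287,192,.036,45),("plate",335,215,.034,140),("fence",384,120,.042,130),("side",355,71,.042,45)):
    r=quad(im,u,v,z,160,w);
    print(n,np.round(r[0],1),np.round(r[1],1),round(r[2],2))
E
```

```text
thick [544.3  58.4] [49.3 45.5] 83.73
thin [521.6 -68.9] [48.5 31.6] 83.26
plate [601.2 -42.8] [178.7  79.9] 82.12
fence [665.8 -26.3] [217.2  19.3] 82.84
side [637.   81.8] [19.2 58.9] 84.48
```

```bash
cat >> h.py <<'E'
TH=np.radians(-7.0);O=np.array([.5973,-.01345])
def F(x,y): c,s=np.cos(TH),np.sin(TH); return O+np.array([c*x-s*y,s*x+c*y])/1000
def inF(p): c,s=np.cos(TH),np.sin(TH); d=(np.array(p)[:2]-O)*1000; return np.array([c*d[0]+s*d[1],-s*d[0]+c*d[1]])
E
python3 - <<'E'
from h import *
delta([*F(12,-148),.10],TH);delta([*F(12,-148),.018],TH)
E
```

```text
t 3.95 pos [ 0.5825 -0.0366  0.3493] mm [-123.8   21.   249.2] w [-0.0005 -0.0004  0.0245]
t 3.95 pos [ 0.5825 -0.0366  0.3493] mm [-123.9   21.   331.2] w [-0.0005 -0.0004  0.0245]
```

jog_arm(increments=[{"tx": -25, "ty": 4, "tz": 25, "wx": 0, "wy": 0, "wz": 0.025, "gripper": 0}, {"tx": -50, "ty": 8, "tz": 50, "wx": 0, "wy": 0, "wz": 0.025, "gripper": 0}, {"tx": -75, "ty": 13, "tz": 80, "wx": 0, "wy": 0, "wz": 0.025, "gripper": 0}, {"tx": -100, "ty": 17, "tz": 110, "wx": 0, "wy": 0, "wz": 0.025, "gripper": 0}, {"tx": -124, "ty": 21, "tz": 140, "wx": 0, "wy": 0, "wz": 0.025, "gripper": 0}])

```text
time: 4.37
position: [0.5911, -0.164, 0.2085]
tool_rot: [2.354, 2.08, 0.001]
ft_force: [0.1, 0.7, 0.2]
grip_width: 0.001
grip_force: 0.0
```

jog_arm(increments=[{"tx": 0, "ty": 0, "tz": 30, "wx": 0, "wy": 0, "wz": 0, "gripper": 0}, {"tx": 0, "ty": 0, "tz": 60, "wx": 0, "wy": 0, "wz": 0, "gripper": 0}, {"tx": 0, "ty": 0, "tz": 90, "wx": 0, "wy": 0, "wz": 0, "gripper": 0}, {"tx": 0, "ty": 0, "tz": 120, "wx": 0, "wy": 0, "wz": 0, "gripper": 0}, {"tx": 0, "ty": 0, "tz": 140, "wx": 0, "wy": 0, "wz": 0, "gripper": 0}])

```text
time: 4.78
position: [0.5896, -0.1622, 0.0663]
tool_rot: [-2.352, -2.078, 0.003]
ft_force: [0.2, 0.2, -0.4]
grip_width: 0.007
grip_force: 0.0
```

jog_arm(increments=[{"tx": 0, "ty": 0, "tz": 15, "wx": 0, "wy": 0, "wz": 0, "gripper": 0}, {"tx": 0, "ty": 0, "tz": 25, "wx": 0, "wy": 0, "wz": 0, "gripper": 0}, {"tx": 0, "ty": 0, "tz": 35, "wx": 0, "wy": 0, "wz": 0, "gripper": 0}, {"tx": 0, "ty": 0, "tz": 43, "wx": 0, "wy": 0, "wz": 0, "gripper": 0}, {"tx": 0, "ty": 0, "tz": 48, "wx": 0, "wy": 0, "wz": 0, "gripper": 0}])

```text
time: 5.2
position: [0.5912, -0.1634, 0.0211]
tool_rot: [2.356, 2.078, 0.0]
ft_force: [-0.9, -1.1, 0.4]
grip_width: 0.004
grip_force: 0.0
```

```bash
python3 - <<'E'
from h import *
delta([*F(12,-102),.020],TH);print(inF(pose()[0]),pose()[2]["ft_force"])
E
```

```text
t 5.2 pos [ 0.5912 -0.1634  0.0211] mm [47.6 -0.3  1.1] w [ 0.0001 -0.0001 -0.0031]
[  12.19341944 -149.57314269] [-0.90913791 -1.10995237  0.44234183]
```

Push +y (tool +x): 40 mm first.

jog_arm(increments=[{"tx": 8, "ty": 0, "tz": 0, "wx": 0, "wy": 0, "wz": 0, "gripper": 0}, {"tx": 16, "ty": 0, "tz": 0, "wx": 0, "wy": 0, "wz": 0, "gripper": 0}, {"tx": 22, "ty": 0, "tz": 0, "wx": 0, "wy": 0, "wz": 0, "gripper": 0}, {"tx": 26, "ty": 0, "tz": 0, "wx": 0, "wy": 0, "wz": 0, "gripper": 0}, {"tx": 30, "ty": 0, "tz": 0, "wx": 0, "wy": 0, "wz": 0, "gripper": 0}])

```text
time: 5.62
position: [0.5954, -0.134, 0.0223]
tool_rot: [2.355, 2.077, 0.001]
ft_force: [-0.8, -2.9, 0.2]
grip_width: 0.002
grip_force: 1.4
```

jog_arm(increments=[{"tx": 3, "ty": 0, "tz": 0, "wx": 0, "wy": 0, "wz": 0, "gripper": 0}, {"tx": 6, "ty": 0, "tz": 0, "wx": 0, "wy": 0, "wz": 0, "gripper": 0}, {"tx": 9, "ty": 0, "tz": 0, "wx": 0, "wy": 0, "wz": 0, "gripper": 0}, {"tx": 12, "ty": 0, "tz": 0, "wx": 0, "wy": 0, "wz": 0, "gripper": 0}, {"tx": 14, "ty": 0, "tz": 0, "wx": 0, "wy": 0, "wz": 0, "gripper": 0}])

```text
time: 6.03
position: [0.597, -0.121, 0.0222]
tool_rot: [2.356, 2.075, 0.0]
ft_force: [0.3, -5.7, 4.4]
grip_width: 0.005
grip_force: 2.8
```

```bash
python3 - <<'E'
from h import *
print(inF(pose()[0]),pose()[2]["ft_force"])
E
```

```text
[  12.78074771 -106.79350137] [ 0.27759122 -5.73260029  4.38233534]
```

jog_arm(increments=[{"tx": 1, "ty": 0, "tz": 0, "wx": 0, "wy": 0, "wz": 0, "gripper": 0}, {"tx": 2, "ty": 0, "tz": 0, "wx": 0, "wy": 0, "wz": 0, "gripper": 0}, {"tx": 3, "ty": 0, "tz": 0, "wx": 0, "wy": 0, "wz": 0, "gripper": 0}, {"tx": 4, "ty": 0, "tz": 0, "wx": 0, "wy": 0, "wz": 0, "gripper": 0}, {"tx": 4, "ty": 0, "tz": 0, "wx": 0, "wy": 0, "wz": 0, "gripper": 0}])

```text
time: 6.45
position: [0.5975, -0.1171, 0.0222]
tool_rot: [2.356, 2.075, 0.0]
ft_force: [0.3, -4.2, 4.8]
grip_width: 0.008
grip_force: 2.5
```

jog_arm(increments=[{"tx": 1, "ty": 0, "tz": 0, "wx": 0, "wy": 0, "wz": 0, "gripper": 0}, {"tx": 2, "ty": 0, "tz": 0, "wx": 0, "wy": 0, "wz": 0, "gripper": 0}, {"tx": 3, "ty": 0, "tz": 0, "wx": 0, "wy": 0, "wz": 0, "gripper": 0}, {"tx": 3, "ty": 0, "tz": 0, "wx": 0, "wy": 0, "wz": 0, "gripper": 0}, {"tx": 3, "ty": 0, "tz": 0, "wx": 0, "wy": 0, "wz": 0, "gripper": 0}])

```text
time: 6.87
position: [0.5977, -0.1148, 0.0222]
tool_rot: [2.356, 2.075, -0.0]
ft_force: [-0.6, -6.2, 4.6]
grip_width: 0.002
grip_force: 3.0
```

```bash
python3 - <<'E'
from h import *
print(inF(pose()[0]),pose()[2]["ft_force"])
E
```

```text
[  12.77546537 -100.51717753] [-0.64292322 -6.2133719   4.60382302]
```

jog_arm(increments=[{"tx": 0.5, "ty": 0, "tz": 0, "wx": 0, "wy": 0, "wz": 0, "gripper": 0}, {"tx": 1, "ty": 0, "tz": 0, "wx": 0, "wy": 0, "wz": 0, "gripper": 0}, {"tx": 2, "ty": 0, "tz": 0, "wx": 0, "wy": 0, "wz": 0, "gripper": 0}, {"tx": 2, "ty": 0, "tz": 0, "wx": 0, "wy": 0, "wz": 0, "gripper": 0}, {"tx": 2, "ty": 0, "tz": 0, "wx": 0, "wy": 0, "wz": 0, "gripper": 0}])

```text
time: 7.28
position: [0.5977, -0.1147, 0.0223]
tool_rot: [2.356, 2.072, -0.003]
ft_force: [-0.9, -8.5, 3.9]
grip_width: 0.007
grip_force: 4.5
```

jog_arm(increments=[{"tx": 0.5, "ty": 0, "tz": 0, "wx": 0, "wy": 0, "wz": 0, "gripper": 0}, {"tx": 1, "ty": 0, "tz": 0, "wx": 0, "wy": 0, "wz": 0, "gripper": 0}, {"tx": 2, "ty": 0, "tz": 0, "wx": 0, "wy": 0, "wz": 0, "gripper": 0}, {"tx": 2, "ty": 0, "tz": 0, "wx": 0, "wy": 0, "wz": 0, "gripper": 0}, {"tx": 2, "ty": 0, "tz": 0, "wx": 0, "wy": 0, "wz": 0, "gripper": 0}])

```text
time: 7.7
position: [0.5977, -0.1147, 0.0223]
tool_rot: [2.356, 2.07, -0.005]
ft_force: [-0.9, -10.5, 3.2]
grip_width: 0.002
grip_force: 5.9
```

```bash
python3 - <<'E'
from h import *
print(inF(pose()[0]),pose()[2]["ft_force"])
E
```

```text
[  12.69082541 -100.43375355] [ -0.93776959 -10.49856802   3.17271487]
```

jog_arm(increments=[{"tx": -6, "ty": 0, "tz": 0, "wx": 0, "wy": 0, "wz": 0, "gripper": 0}, {"tx": -16, "ty": 0, "tz": 0, "wx": 0, "wy": 0, "wz": 0, "gripper": 0}, {"tx": -16, "ty": 0, "tz": -30, "wx": 0, "wy": 0, "wz": 0, "gripper": 0}, {"tx": -16, "ty": -10, "tz": -60, "wx": 0, "wy": 0, "wz": 0, "gripper": 0}, {"tx": -16, "ty": -40, "tz": -60, "wx": 0, "wy": 0, "wz": 0, "gripper": 0}])

```text
time: 8.12
position: [0.5626, -0.1198, 0.0868]
tool_rot: [2.35, 2.074, 0.013]
ft_force: [1.5, -0.2, 0.9]
grip_width: 0.007
grip_force: 0.0
```

```bash
python3 - <<'E'
from h import *
delta([*F(-62,0),.08],TH);delta([*F(-62,0),.02],TH);print(inF(pose()[0]),pose()[2]["ft_force"])
E
```

```text
t 8.12 pos [ 0.5626 -0.1198  0.0868] mm [109.6 -40.8   6.5] w [ 0.0114 -0.001  -0.0025]
t 8.12 pos [ 0.5626 -0.1198  0.0868] mm [109.6 -41.5  66.5] w [ 0.0114 -0.001  -0.0025]
[ -21.52614704 -109.75297408] [ 1.51031747 -0.18518361  0.91185598]
```

jog_arm(increments=[{"tx": 30, "ty": -12, "tz": 0, "wx": 0, "wy": 0, "wz": 0, "gripper": 0}, {"tx": 60, "ty": -24, "tz": 0, "wx": 0, "wy": 0, "wz": 0, "gripper": 0}, {"tx": 90, "ty": -36, "tz": 0, "wx": 0, "wy": 0, "wz": 0, "gripper": 0}, {"tx": 110, "ty": -36, "tz": 0, "wx": 0, "wy": 0, "wz": 0, "gripper": 0}, {"tx": 110, "ty": -36, "tz": 10, "wx": 0, "wy": 0, "wz": 0, "gripper": 0}])

```text
time: 8.53
position: [0.5352, 0.0015, 0.0727]
tool_rot: [-2.346, -2.086, -0.009]
ft_force: [1.3, 0.4, -0.6]
grip_width: 0.001
grip_force: 0.0
```

jog_arm(increments=[{"tx": 0, "ty": 0, "tz": 10, "wx": 0, "wy": 0, "wz": 0, "gripper": 0}, {"tx": 0, "ty": 0, "tz": 25, "wx": 0, "wy": 0, "wz": 0, "gripper": 0}, {"tx": 0, "ty": 0, "tz": 40, "wx": 0, "wy": 0, "wz": 0, "gripper": 0}, {"tx": 0, "ty": 0, "tz": 51, "wx": 0, "wy": 0, "wz": 0, "gripper": 0}, {"tx": 0, "ty": 0, "tz": 51, "wx": 0, "wy": 0, "wz": 0, "gripper": 0}])

```text
time: 8.95
position: [0.5317, -0.0074, 0.0175]
tool_rot: [-2.356, -2.073, 0.008]
ft_force: [-0.2, -0.1, -0.3]
grip_width: 0.006
grip_force: 0.0
```

```bash
python3 - <<'E'
from h import *
delta([*F(-35,0),.02],TH);print(inF(pose()[0]),pose()[2]["ft_force"])
E
```

```text
t 8.95 pos [ 0.5317 -0.0074  0.0175] mm [ 2.2 30.8 -2.7] w [-0.0056  0.0016 -0.0054]
[-65.84916644  -2.00589497] [-0.24799906 -0.14860023 -0.34554122]
```

Push +x (tool +y).

jog_arm(increments=[{"tx": 0, "ty": 5, "tz": -1, "wx": 0, "wy": 0, "wz": 0, "gripper": 0}, {"tx": 0, "ty": 10, "tz": -2, "wx": 0, "wy": 0, "wz": 0, "gripper": 0}, {"tx": 0, "ty": 14, "tz": -2, "wx": 0, "wy": 0, "wz": 0, "gripper": 0}, {"tx": 0, "ty": 18, "tz": -2, "wx": 0, "wy": 0, "wz": 0, "gripper": 0}, {"tx": 0, "ty": 21, "tz": -2, "wx": 0, "wy": 0, "wz": 0, "gripper": 0}])

```text
time: 9.37
position: [0.5557, -0.009, 0.0232]
tool_rot: [-2.357, -2.077, -0.0]
ft_force: [-4.2, 0.8, 3.0]
grip_width: 0.009
grip_force: 2.3
```

jog_arm(increments=[{"tx": 0, "ty": 2, "tz": 0, "wx": 0, "wy": 0, "wz": 0, "gripper": 0}, {"tx": 0, "ty": 4, "tz": 0, "wx": 0, "wy": 0, "wz": 0, "gripper": 0}, {"tx": 0, "ty": 6, "tz": 0, "wx": 0, "wy": 0, "wz": 0, "gripper": 0}, {"tx": 0, "ty": 8, "tz": 0, "wx": 0, "wy": 0, "wz": 0, "gripper": 0}, {"tx": 0, "ty": 10, "tz": 0, "wx": 0, "wy": 0, "wz": 0, "gripper": 0}])

```text
time: 9.78
position: [0.5643, -0.0101, 0.0224]
tool_rot: [-2.356, -2.076, 0.002]
ft_force: [-4.1, 0.7, 2.0]
grip_width: 0.005
grip_force: 1.9
```

jog_arm(increments=[{"tx": 0, "ty": 1, "tz": 0, "wx": 0, "wy": 0, "wz": 0, "gripper": 0}, {"tx": 0, "ty": 2, "tz": 0, "wx": 0, "wy": 0, "wz": 0, "gripper": 0}, {"tx": 0, "ty": 3, "tz": 0, "wx": 0, "wy": 0, "wz": 0, "gripper": 0}, {"tx": 0, "ty": 4, "tz": 0, "wx": 0, "wy": 0, "wz": 0, "gripper": 0}, {"tx": 0, "ty": 5, "tz": 0, "wx": 0, "wy": 0, "wz": 0, "gripper": 0}])

```text
time: 10.2
position: [0.5691, -0.0108, 0.0224]
tool_rot: [-2.356, -2.076, 0.002]
ft_force: [-6.6, 0.6, 3.9]
grip_width: 0.006
grip_force: 3.5
```

```bash
python3 - <<'E'
from h import *
print(inF(pose()[0]),pose()[2]["ft_force"])
E
```

```text
[-28.26300901  -0.80248112] [-6.58182249  0.6123518   3.88396654]
```

jog_arm(increments=[{"tx": 0, "ty": 1, "tz": 0, "wx": 0, "wy": 0, "wz": 0, "gripper": 0}, {"tx": 0, "ty": 2, "tz": 0, "wx": 0, "wy": 0, "wz": 0, "gripper": 0}, {"tx": 0, "ty": 3, "tz": 0, "wx": 0, "wy": 0, "wz": 0, "gripper": 0}, {"tx": 0, "ty": 4, "tz": 0, "wx": 0, "wy": 0, "wz": 0, "gripper": 0}, {"tx": 0, "ty": 5, "tz": 0, "wx": 0, "wy": 0, "wz": 0, "gripper": 0}])

```text
time: 10.62
position: [0.5692, -0.0108, 0.0224]
tool_rot: [-2.349, -2.071, 0.013]
ft_force: [-20.2, 1.6, 19.0]
grip_width: 0.003
grip_force: 10.5
```

```bash
python3 - <<'E'
from h import *
print(inF(pose()[0]),pose()[2]["ft_force"])
E
```

```text
[-28.25943761  -0.81960664] [-20.2198069    1.59521607  18.98921572]
```

jog_arm(increments=[{"tx": 0, "ty": -5, "tz": 0, "wx": 0, "wy": 0, "wz": 0, "gripper": 0}, {"tx": 0, "ty": -15, "tz": 0, "wx": 0, "wy": 0, "wz": 0, "gripper": 0}, {"tx": 0, "ty": -22, "tz": -10, "wx": 0, "wy": 0, "wz": 0, "gripper": 0}, {"tx": 0, "ty": -22, "tz": -50, "wx": 0, "wy": 0, "wz": 0, "gripper": 0}, {"tx": 0, "ty": -22, "tz": -90, "wx": 0, "wy": 0, "wz": 0, "gripper": 0}])

```text
time: 11.03
position: [0.5517, -0.009, 0.1121]
tool_rot: [-2.357, -2.077, 0.004]
ft_force: [1.5, 0.5, 0.3]
grip_width: 0.005
grip_force: 0.0
```

jog_arm(increments=[{"tx": -6, "ty": 8, "tz": -40, "wx": 0, "wy": 0, "wz": 0, "gripper": 0}, {"tx": -12, "ty": 16, "tz": -80, "wx": 0, "wy": 0, "wz": 0, "gripper": 0}, {"tx": -18, "ty": 24, "tz": -120, "wx": 0, "wy": 0, "wz": 0, "gripper": 0}, {"tx": -24, "ty": 32, "tz": -160, "wx": 0, "wy": 0, "wz": 0, "gripper": 0}, {"tx": -30, "ty": 40, "tz": -195, "wx": 0, "wy": 0, "wz": 0, "gripper": 0}])

```text
time: 11.45
position: [0.5903, -0.0442, 0.3113]
tool_rot: [2.354, 2.075, 0.007]
ft_force: [1.3, -0.5, 0.8]
grip_width: 0.002
grip_force: 0.0
```

jog_arm(increments=[{"tx": 0, "ty": 0, "tz": -30, "wx": 0, "wy": 0, "wz": 0, "gripper": 0}, {"tx": 0, "ty": 0, "tz": -45, "wx": 0, "wy": 0, "wz": 0, "gripper": 0}, {"tx": 0, "ty": 0, "tz": -45, "wx": 0, "wy": 0, "wz": 0, "gripper": 0}, {"tx": 0, "ty": 0, "tz": -45, "wx": 0, "wy": 0, "wz": 0, "gripper": 0}, {"tx": 0, "ty": 0, "tz": -45, "wx": 0, "wy": 0, "wz": 0, "gripper": 0}])

```text
time: 11.87
position: [0.5888, -0.0435, 0.3513]
tool_rot: [-2.356, -2.077, 0.001]
ft_force: [0.8, 0.2, -0.1]
grip_width: 0.008
grip_force: 0.0
```

```bash
cat >> h.py <<'E'
def fit(im,mv=False):
    g=im["color"];out={}
    # block seeds: known fixture points with heights, projected
    for n,xy,z,w in(("thick",(-54,65),.036,45),("thin",(-60,-65),.036,45),("plate",(20,-50),.034,140),("side",(28,100),.042,45),("fence",(70,30),.042,130)):
        u,v=np.round(proj(im,[*F(*xy),z])).astype(int)
        try:
            r=quad(im,u,v,z,160,w);out[n]=r
            print(n,"fix",inF(np.array(r[0])/1000).round(1),np.round(r[1],1),round(r[2],2))
        except Exception as e: print(n,e)
E
python3 - <<'E'
from h import *
im=vision.get_image("wrist");cv2.imwrite("pics/w4.png",im["color"]);np.savez("pics/w4.npz",**im);print(pose()[0]);fit(im)
E
```

```text
[ 0.58858004 -0.04331215  0.35092953]
thick fix [-61.3  64.8] [49.2 46.4] 82.83
thin fix [-68.5 -65.1] [48.  32.4] 82.88
plate fix [30.7 -5.3] [220.7 101.1] 82.94
side fix [28.1 99.9] [17.9 58.7] 82.83
fence fix [30.1 -4.5] [217.   99.4] 82.94
```

View pics/w4.png

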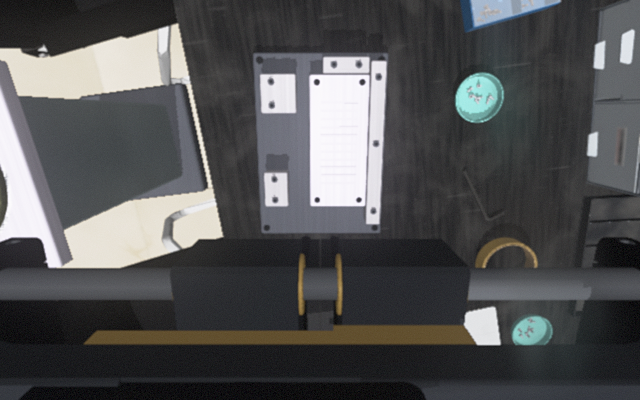

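The plate (310–368, 73–206) is now flush with the fence and the side stop. On to the spacer.

```bash
python3 - <<'E'
from h import *
delta([.5332,.3057,.20],np.radians(-31))
E
```

```text
t 11.92 pos [ 0.5886 -0.0433  0.3509] mm [339.3 -98.5 151. ] w [-0.0017  0.0005  0.4153]
```

jog_arm(increments=[{"tx": 36, "ty": -10, "tz": 5, "wx": 0, "wy": 0, "wz": 0, "gripper": 1}, {"tx": 72, "ty": -20, "tz": 10, "wx": 0, "wy": 0, "wz": 0, "gripper": 1}, {"tx": 108, "ty": -30, "tz": 15, "wx": 0, "wy": 0, "wz": 0, "gripper": 1}, {"tx": 144, "ty": -40, "tz": 20, "wx": 0, "wy": 0, "wz": 0, "gripper": 1}, {"tx": 170, "ty": -49, "tz": 31, "wx": 0, "wy": 0, "wz": 0, "gripper": 1}])

```text
time: 12.33
position: [0.5608, 0.1355, 0.3205]
tool_rot: [-2.352, -2.081, -0.001]
ft_force: [0.4, 1.8, -0.5]
grip_width: 0.3
grip_force: 0.0
```

jog_arm(increments=[{"tx": 34, "ty": -10, "tz": 15, "wx": 0, "wy": 0, "wz": 0.08, "gripper": 1}, {"tx": 68, "ty": -20, "tz": 30, "wx": 0, "wy": 0, "wz": 0.16, "gripper": 1}, {"tx": 102, "ty": -30, "tz": 50, "wx": 0, "wy": 0, "wz": 0.25, "gripper": 1}, {"tx": 136, "ty": -40, "tz": 70, "wx": 0, "wy": 0, "wz": 0.34, "gripper": 1}, {"tx": 169, "ty": -50, "tz": 85, "wx": 0, "wy": 0, "wz": 0.417, "gripper": 1}])

```text
time: 12.75
position: [0.5316, 0.3064, 0.2332]
tool_rot: [2.739, 1.539, -0.005]
ft_force: [0.5, -0.4, 0.1]
grip_width: 0.679
grip_force: 0.0
```

jog_arm(increments=[{"tx": 0, "ty": 0, "tz": 20, "wx": 0, "wy": 0, "wz": 0, "gripper": 1}, {"tx": 0, "ty": 0, "tz": 35, "wx": 0, "wy": 0, "wz": 0, "gripper": 1}, {"tx": 0, "ty": 0, "tz": 35, "wx": 0, "wy": 0, "wz": 0, "gripper": 1}, {"tx": 0, "ty": 0, "tz": 35, "wx": 0, "wy": 0, "wz": 0, "gripper": 1}, {"tx": 0, "ty": 0, "tz": 35, "wx": 0, "wy": 0, "wz": 0, "gripper": 1}])

```text
time: 13.17
position: [0.5339, 0.3047, 0.202]
tool_rot: [2.736, 1.543, 0.001]
ft_force: [0.0, 0.3, 0.1]
grip_width: 0.979
grip_force: 0.0
```

```bash
python3 - <<'E'
from h import *
delta([.5332,.3057,.120],np.radians(-31))
delta([.5332,.3057,.045],np.radians(-31))
im=vision.get_image("wrist");cv2.imwrite("pics/w5.png",im["color"])
E
```

```text
t 13.17 pos [0.5339 0.3047 0.202 ] mm [ 0.5 -1.1 82. ] w [ 0.0004 -0.0004 -0.0029]
t 13.17 pos [0.5339 0.3047 0.202 ] mm [  0.4  -1.1 157. ] w [ 0.0004 -0.0004 -0.0029]
```

View pics/w5.png

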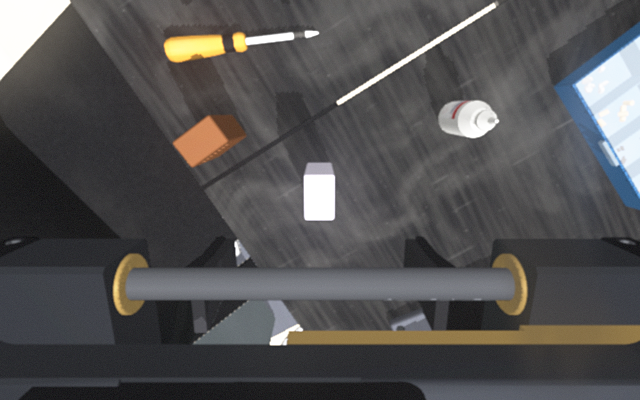

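The spacer's top is at (319,205), square and centred between the fingers; glue and the look-alike are clear. Descend and grip.

jog_arm(increments=[{"tx": 0, "ty": 0, "tz": 30, "wx": 0, "wy": 0, "wz": 0, "gripper": 1}, {"tx": 0, "ty": 0, "tz": 60, "wx": 0, "wy": 0, "wz": 0, "gripper": 1}, {"tx": 0, "ty": 0, "tz": 85, "wx": 0, "wy": 0, "wz": 0, "gripper": 1}, {"tx": 0, "ty": 0, "tz": 105, "wx": 0, "wy": 0, "wz": 0, "gripper": 1}, {"tx": 0, "ty": 0, "tz": 125, "wx": 0, "wy": 0, "wz": 0, "gripper": 1}])

```text
time: 13.63
position: [0.5342, 0.3051, 0.0768]
tool_rot: [-2.736, -1.543, -0.003]
ft_force: [0.2, 0.7, 0.4]
grip_width: 0.998
grip_force: 0.0
```

jog_arm(increments=[{"tx": 0, "ty": 0, "tz": 16, "wx": 0, "wy": 0, "wz": 0, "gripper": 1}, {"tx": 0, "ty": 0, "tz": 30, "wx": 0, "wy": 0, "wz": 0, "gripper": 1}, {"tx": 0, "ty": 0, "tz": 32, "wx": 0, "wy": 0, "wz": 0, "gripper": 1}, {"tx": 0, "ty": 0, "tz": 32, "wx": 0, "wy": 0, "wz": 0, "gripper": 1}, {"tx": 0, "ty": 0, "tz": 32, "wx": 0, "wy": 0, "wz": 0, "gripper": 0.8}])

```text
time: 14.05
position: [0.5346, 0.3055, 0.0461]
tool_rot: [-2.736, -1.543, -0.004]
ft_force: [-0.1, -0.3, 1.1]
grip_width: 0.967
grip_force: 0.0
```

jog_arm(increments=[{"tx": 0, "ty": 0, "tz": 0, "wx": 0, "wy": 0, "wz": 0, "gripper": 0}, {"tx": 0, "ty": 0, "tz": 0, "wx": 0, "wy": 0, "wz": 0, "gripper": 0}, {"tx": 0, "ty": 0, "tz": 0, "wx": 0, "wy": 0, "wz": 0, "gripper": 0}, {"tx": 0, "ty": 0, "tz": 0, "wx": 0, "wy": 0, "wz": 0, "gripper": 0}, {"tx": 0, "ty": 0, "tz": 0, "wx": 0, "wy": 0, "wz": 0, "gripper": 0}], grip_force=40)

```text
time: 14.47
position: [0.5336, 0.3053, 0.0449]
tool_rot: [-2.736, -1.544, -0.001]
ft_force: [0.9, 0.3, 0.2]
grip_width: 0.631
grip_force: 0.0
```

jog_arm(increments=[{"tx": 0, "ty": 0, "tz": 0, "wx": 0, "wy": 0, "wz": 0, "gripper": 0}, {"tx": 0, "ty": 0, "tz": 0, "wx": 0, "wy": 0, "wz": 0, "gripper": 0}, {"tx": 0, "ty": 0, "tz": 0, "wx": 0, "wy": 0, "wz": 0, "gripper": 0}, {"tx": 0, "ty": 0, "tz": 0, "wx": 0, "wy": 0, "wz": 0, "gripper": 0}, {"tx": 0, "ty": 0, "tz": 0, "wx": 0, "wy": 0, "wz": 0, "gripper": 0}])

```text
time: 14.88
position: [0.5334, 0.3052, 0.0445]
tool_rot: [2.736, 1.544, -0.0]
ft_force: [0.7, 0.2, -0.0]
grip_width: 0.296
grip_force: 40.0
```

jog_arm(increments=[{"tx": 0, "ty": 0, "tz": -15, "wx": 0, "wy": 0, "wz": 0, "gripper": 0}, {"tx": 0, "ty": 0, "tz": -40, "wx": 0, "wy": 0, "wz": 0, "gripper": 0}, {"tx": 0, "ty": 0, "tz": -75, "wx": 0, "wy": 0, "wz": 0, "gripper": 0}, {"tx": 0, "ty": 0, "tz": -105, "wx": 0, "wy": 0, "wz": 0, "gripper": 0}, {"tx": 0, "ty": 0, "tz": -120, "wx": 0, "wy": 0, "wz": 0, "gripper": 0}])

```text
time: 15.3
position: [0.5351, 0.3059, 0.1688]
tool_rot: [-2.736, -1.544, -0.009]
ft_force: [0.1, 0.9, -0.9]
grip_width: 0.295
grip_force: 40.0
```

```bash
python3 - <<'E'
from h import *
print(pose()[2]["grip_force"],pose()[2]["grip_width"])
delta([*F(-36,-65),.165],np.radians(-7.1))
E
```

```text
39.984981548041105 0.2952654245354948
t 15.3 pos [0.5351 0.3059 0.1688] mm [-315.3  212.1    2.7] w [ 0.0033 -0.0045 -0.4193]
```

jog_arm(increments=[{"tx": -20, "ty": 14, "tz": 0, "wx": 0, "wy": 0, "wz": 0, "gripper": 0}, {"tx": -45, "ty": 30, "tz": 0, "wx": 0, "wy": 0, "wz": 0, "gripper": 0}, {"tx": -70, "ty": 47, "tz": 0, "wx": 0, "wy": 0, "wz": 0, "gripper": 0}, {"tx": -95, "ty": 64, "tz": 0, "wx": 0, "wy": 0, "wz": 0, "gripper": 0}, {"tx": -120, "ty": 81, "tz": 0, "wx": 0, "wy": 0, "wz": 0, "gripper": 0}])

```text
time: 15.72
position: [0.5405, 0.1592, 0.1644]
tool_rot: [-2.736, -1.545, 0.0]
ft_force: [0.8, -0.4, 0.2]
grip_width: 0.3
grip_force: 40.0
```

jog_arm(increments=[{"tx": -25, "ty": 17, "tz": 0, "wx": 0, "wy": 0, "wz": 0, "gripper": 0}, {"tx": -50, "ty": 34, "tz": 0, "wx": 0, "wy": 0, "wz": 0, "gripper": 0}, {"tx": -75, "ty": 51, "tz": 0, "wx": 0, "wy": 0, "wz": 0, "gripper": 0}, {"tx": -100, "ty": 67, "tz": 0, "wx": 0, "wy": 0, "wz": 0, "gripper": 0}, {"tx": -120, "ty": 81, "tz": 0, "wx": 0, "wy": 0, "wz": 0, "gripper": 0}])

```text
time: 16.13
position: [0.5477, 0.0133, 0.1645]
tool_rot: [2.737, 1.542, -0.001]
ft_force: [0.7, -0.3, -0.9]
grip_width: 0.295
grip_force: 40.0
```

jog_arm(increments=[{"tx": -18, "ty": 12, "tz": 0, "wx": 0, "wy": 0, "wz": -0.1, "gripper": 0}, {"tx": -36, "ty": 24, "tz": 0, "wx": 0, "wy": 0, "wz": -0.2, "gripper": 0}, {"tx": -54, "ty": 36, "tz": 0, "wx": 0, "wy": 0, "wz": -0.3, "gripper": 0}, {"tx": -68, "ty": 45, "tz": 0, "wx": 0, "wy": 0, "wz": -0.38, "gripper": 0}, {"tx": -75, "ty": 50, "tz": 0, "wx": 0, "wy": 0, "wz": -0.42, "gripper": 0}])

```text
time: 16.55
position: [0.5517, -0.0773, 0.1645]
tool_rot: [2.353, 2.08, -0.001]
ft_force: [-0.2, 0.1, -0.7]
grip_width: 0.299
grip_force: 40.0
```

jog_arm(increments=[{"tx": 0, "ty": 0, "tz": 5, "wx": 0, "wy": 0, "wz": 0, "gripper": 0}, {"tx": 0, "ty": 0, "tz": 15, "wx": 0, "wy": 0, "wz": 0, "gripper": 0}, {"tx": 0, "ty": 0, "tz": 25, "wx": 0, "wy": 0, "wz": 0, "gripper": 0}, {"tx": 0, "ty": 0, "tz": 30, "wx": 0, "wy": 0, "wz": 0, "gripper": 0}, {"tx": 0, "ty": 0, "tz": 30, "wx": 0, "wy": 0, "wz": 0, "gripper": 0}])

```text
time: 16.97
position: [0.5507, -0.0726, 0.1322]
tool_rot: [-2.35, -2.08, 0.004]
ft_force: [0.0, -0.4, -2.0]
grip_width: 0.293
grip_force: 40.0
```

```bash
python3 - <<'E'
from h import *
delta([*F(-36,-65),.1],np.radians(-7.1));print(inF(pose()[0]))
E
```

```text
t 16.97 pos [ 0.5507 -0.0726  0.1322] mm [-0.6  3.1 32.2] w [-0.004   0.0003  0.0023]
[-39.01559524 -64.40004575]
```

jog_arm(increments=[{"tx": 0, "ty": 3, "tz": 10, "wx": 0, "wy": 0, "wz": 0, "gripper": 0}, {"tx": 0, "ty": 3, "tz": 25, "wx": 0, "wy": 0, "wz": 0, "gripper": 0}, {"tx": 0, "ty": 3, "tz": 40, "wx": 0, "wy": 0, "wz": 0, "gripper": 0}, {"tx": 0, "ty": 3, "tz": 40, "wx": 0, "wy": 0, "wz": 0, "gripper": 0}, {"tx": 0, "ty": 3, "tz": 40, "wx": 0, "wy": 0, "wz": 0, "gripper": 0}])

```text
time: 17.38
position: [0.5547, -0.0741, 0.0937]
tool_rot: [-2.353, -2.08, 0.002]
ft_force: [-0.2, -0.7, -0.7]
grip_width: 0.296
grip_force: 40.0
```

jog_arm(increments=[{"tx": 0, "ty": 0, "tz": 0, "wx": 0, "wy": 0, "wz": 0, "gripper": 0}, {"tx": 0, "ty": 0, "tz": 0, "wx": 0, "wy": 0, "wz": 0, "gripper": 0}, {"tx": 0, "ty": 0, "tz": 0, "wx": 0, "wy": 0, "wz": 0, "gripper": 0}, {"tx": 0, "ty": 0, "tz": 0, "wx": 0, "wy": 0, "wz": 0, "gripper": 0}, {"tx": 0, "ty": 0, "tz": 0, "wx": 0, "wy": 0, "wz": 0, "gripper": 0}])

```text
time: 17.8
position: [0.5555, -0.0744, 0.0951]
tool_rot: [2.353, 2.08, 0.001]
ft_force: [-0.1, -0.4, -0.4]
grip_width: 0.295
grip_force: 40.0
```

```bash
python3 - <<'E'
from h import *
delta([*F(-36,-65),.0565],np.radians(-7.1));print(inF(pose()[0]),pose()[2]["ft_force"])
im=vision.get_image("scene");u,v=proj(im,[*F(-36,-65),.04]).astype(int)
im2=vision.get_image("wrist")
c=cv2.resize(im["color"][v-45:v+45,u-60:u+60],None,fx=6,fy=6,interpolation=cv2.INTER_CUBIC);cv2.imwrite("pics/s6.png",c)
E
```

```text
t 17.8 pos [ 0.5555 -0.0744  0.0951] mm [ 0.6 -2.  38.6] w [ 0.001  -0.0003  0.0009]
[-34.04454019 -65.58911175] [-0.06061244 -0.42761574 -0.40143233]
```

View pics/s6.png

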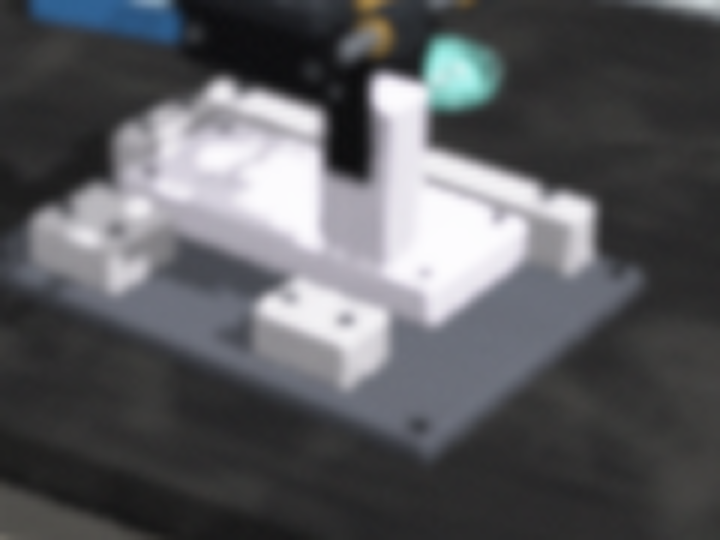

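The spacer is upright over the gap (370,260 in the crop), with the thin block in front at (320,330). Lowering.

jog_arm(increments=[{"tx": 0.5, "ty": -2, "tz": 0, "wx": 0, "wy": 0, "wz": 0, "gripper": 0}, {"tx": 0.5, "ty": -2, "tz": 3, "wx": 0, "wy": 0, "wz": 0, "gripper": 0}, {"tx": 0.5, "ty": -2, "tz": 8, "wx": 0, "wy": 0, "wz": 0, "gripper": 0}, {"tx": 0.5, "ty": -2, "tz": 14, "wx": 0, "wy": 0, "wz": 0, "gripper": 0}, {"tx": 0.5, "ty": -2, "tz": 18, "wx": 0, "wy": 0, "wz": 0, "gripper": 0}])

```text
time: 18.32
position: [0.5528, -0.0736, 0.0755]
tool_rot: [-2.353, -2.08, 0.001]
ft_force: [-0.2, 0.1, -1.8]
grip_width: 0.293
grip_force: 40.0
```

```bash
python3 - <<'E'
from h import *
delta([*F(-36,-65),.0565],np.radians(-7.1));print(inF(pose()[0]),pose()[2]["ft_force"])
E
```

```text
t 18.32 pos [ 0.5528 -0.0736  0.0755] mm [ 0.1  0.9 19. ] w [-0.001   0.0001  0.001 ]
[-36.86755423 -65.08968753] [-0.21208019  0.13916644 -1.81162982]
```

jog_arm(increments=[{"tx": 0, "ty": 0.5, "tz": 4, "wx": 0, "wy": 0, "wz": 0, "gripper": 0}, {"tx": 0, "ty": 0.5, "tz": 8, "wx": 0, "wy": 0, "wz": 0, "gripper": 0}, {"tx": 0, "ty": 0.5, "tz": 12, "wx": 0, "wy": 0, "wz": 0, "gripper": 0}, {"tx": 0, "ty": 0.5, "tz": 15, "wx": 0, "wy": 0, "wz": 0, "gripper": 0}, {"tx": 0, "ty": 0.5, "tz": 17, "wx": 0, "wy": 0, "wz": 0, "gripper": 0}])

```text
time: 18.73
position: [0.5536, -0.0737, 0.059]
tool_rot: [-2.354, -2.081, 0.001]
ft_force: [-0.5, -0.1, -0.7]
grip_width: 0.299
grip_force: 40.0
```

```bash
python3 - <<'E'
from h import *
delta([*F(-36,-65),.0565],np.radians(-7.1));print(inF(pose()[0]),pose()[2]["ft_force"])
E
```

```text
t 18.73 pos [ 0.5536 -0.0737  0.059 ] mm [0.1 0.1 2.5] w [-0.0005  0.0001  0.0009]
[-36.06736691 -65.10992253] [-0.52175269 -0.05228984 -0.67365611]
```

jog_arm(increments=[{"tx": 0, "ty": 0, "tz": 1, "wx": 0, "wy": 0, "wz": 0, "gripper": 0}, {"tx": 0, "ty": 0, "tz": 2, "wx": 0, "wy": 0, "wz": 0, "gripper": 0}, {"tx": 0, "ty": 0, "tz": 2, "wx": 0, "wy": 0, "wz": 0, "gripper": 0}, {"tx": 0, "ty": 0, "tz": 2, "wx": 0, "wy": 0, "wz": 0, "gripper": 0}, {"tx": 0, "ty": 0, "tz": 2, "wx": 0, "wy": 0, "wz": 0, "gripper": 0}])

```text
time: 19.15
position: [0.5539, -0.0737, 0.0578]
tool_rot: [2.354, 2.081, 0.001]
ft_force: [0.0, 0.0, -0.7]
grip_width: 0.297
grip_force: 40.0
```

jog_arm(increments=[{"tx": 0, "ty": 1, "tz": 0, "wx": 0, "wy": 0, "wz": 0, "gripper": 0}, {"tx": 0, "ty": 2, "tz": 0, "wx": 0, "wy": 0, "wz": 0, "gripper": 0}, {"tx": 0, "ty": 3, "tz": 0, "wx": 0, "wy": 0, "wz": 0, "gripper": 0}, {"tx": 0, "ty": 4, "tz": 0, "wx": 0, "wy": 0, "wz": 0, "gripper": 0}, {"tx": 0, "ty": 4, "tz": 0, "wx": 0, "wy": 0, "wz": 0, "gripper": 0}])

```text
time: 19.57
position: [0.5573, -0.0741, 0.0574]
tool_rot: [-2.353, -2.08, 0.001]
ft_force: [-2.3, -0.4, -0.5]
grip_width: 0.298
grip_force: 40.0
```

```bash
python3 - <<'E'
from h import *
delta([*F(-33,-65),.0565],np.radians(-7.1));print(inF(pose()[0]),pose()[2]["ft_force"])
E
```

```text
t 19.57 pos [ 0.5573 -0.0741  0.0574] mm [ 0.1 -0.7  0.9] w [-0.0012 -0.0001  0.0008]
[-32.26489275 -65.10030842] [-2.28877254 -0.44661777 -0.52127762]
```

jog_arm(increments=[{"tx": 0, "ty": 1, "tz": 0, "wx": 0, "wy": 0, "wz": 0, "gripper": 0}, {"tx": 0, "ty": 2, "tz": 0, "wx": 0, "wy": 0, "wz": 0, "gripper": 0}, {"tx": 0, "ty": 3, "tz": 0, "wx": 0, "wy": 0, "wz": 0, "gripper": 0}, {"tx": 0, "ty": 4, "tz": 0, "wx": 0, "wy": 0, "wz": 0, "gripper": 0}, {"tx": 0, "ty": 4, "tz": 0, "wx": 0, "wy": 0, "wz": 0, "gripper": 0}])

```text
time: 19.98
position: [0.5577, -0.0742, 0.0566]
tool_rot: [-2.349, -2.076, 0.009]
ft_force: [-9.4, 1.7, 5.1]
grip_width: 0.294
grip_force: 40.0
```

jog_arm(increments=[{"tx": 0, "ty": 1, "tz": 0, "wx": 0, "wy": 0, "wz": 0, "gripper": 0}, {"tx": 0, "ty": 2, "tz": 0, "wx": 0, "wy": 0, "wz": 0, "gripper": 0}, {"tx": 0, "ty": 2, "tz": 0, "wx": 0, "wy": 0, "wz": 0, "gripper": 0}, {"tx": 0, "ty": 2, "tz": 0, "wx": 0, "wy": 0, "wz": 0, "gripper": 0}, {"tx": 0, "ty": 2, "tz": 0, "wx": 0, "wy": 0, "wz": 0, "gripper": 0}])

```text
time: 20.4
position: [0.5579, -0.0742, 0.0566]
tool_rot: [-2.346, -2.073, 0.012]
ft_force: [-15.2, 2.5, 8.6]
grip_width: 0.293
grip_force: 40.0
```

```bash
python3 - <<'E'
from h import *
im=vision.get_image("wrist")
for k in range(3):
    vision.get_image("top");print(inF(pose()[0]),pose()[0][2],pose()[2]["ft_force"],pose()[2]["grip_width"])
print(R.from_rotvec(pose()[2]["tool_rot"]).as_matrix()[:,2])
E
```

```text
[-31.73321587 -65.08983748] 0.05663132862967428 [-13.52651344   2.58418913  10.12064204] 0.29467752998056496
[-31.73616418 -65.11911135] 0.05663408109669836 [-14.93284568   2.10716285   9.89904189] 0.29179109697741185
[-31.72865274 -65.09098013] 0.056644916861845265 [-14.53599676   2.03053137  10.11698706] 0.29525245631672004
[-0.01264677  0.00265284 -0.99991651]
```

```bash
python3 - <<'E'
from h import *
im=vision.get_image("wrist");cv2.imwrite("pics/w7.png",im["color"])
print([proj(im,[*F(x,y),z]).round() for x,y,z in((60,90,.034),(-20,90,.034),(-20,-40,.034))])
E
```

```text
[array([524., -82.]), array([347., -81.]), array([342., 197.])]
```

View pics/w7.png

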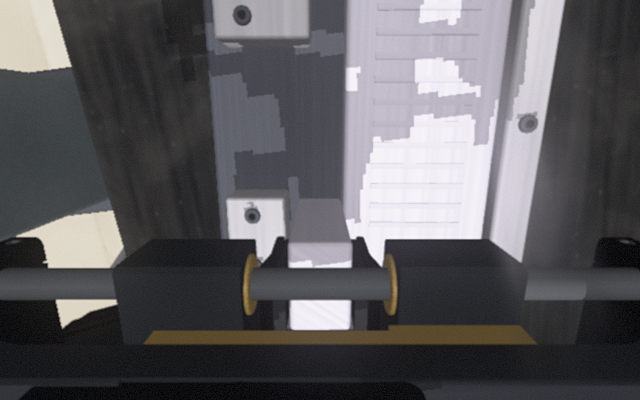

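The spacer stands in the gap at (320,235) beside the thin block at (255,225). The plate's front edge is at column 345, where the flush position predicts 342–347, and the plate meets the fence. Handing in.

```bash
python3 -c "
from bench import ctrl;print(ctrl.close_job())"
```

```text
the job is handed in; nothing more can be done
None
```

I handed the job in at about 21 s; the hand-in gave no verdict. The plate was pushed flush on the back fence and side stop. The gripper still holds the spacer upright in the thin-block gap, pressing the plate onto the fence with about 14 N.

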